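# Complete the condiment caddy and hold it up

## Task

The condiment caddy on the deli counter has one crock and one empty bay: set the matching loose crock down upright in the empty bay, without dropping it, and let go of it while the caddy still stands on the counter. Then take the caddy by its handle, lift it about 10 cm clear of the counter with both crocks in it, and finish the program while still holding it there, level and still. Don't tip the caddy, and leave the tall bottle, ramekin, plates and napkin holder alone.

Things in the scene. Friction and masses are not known exactly. Their poses are not given: they have to be found in the camera images.
- crock_center (a point): The loose crock: a white ceramic cylinder 54 mm in diameter with a flat steel lid of 53 mm, 100 mm tall in all (ceramic up to 84 mm), 0.15 to 0.26 kg, standing upright on the counter, away from the caddy. The point is its centre, 50 mm above its underside; z points up its axis.
- mate_center (a point): The identical second crock, already standing in the caddy's other bay. The point is its centre, 50 mm above its underside.
- caddy_handle (a point): The caddy's handle, a dark wooden bar 14 mm thick (along the caddy's x), 100 mm long (along its y) and 24 mm high; this point is the bar's centre, 168 mm above the caddy's underside. The bar is level, across the middle of the caddy, on one post 10 mm (x) by 26 mm (y) below it, and is pinched from above across its thickness. Axes: x along the caddy's length towards the empty bay, y along the bar, z up.
- caddy_foot (a point): Centre of the caddy's underside, on the counter at the start, same axes as the handle. The caddy is a loose sheet-steel tray 214 mm long (x), 78 mm wide (y), walls 44 mm high, 0.35 kg, with a bay at each end and a narrow open middle under the handle. It may stand at any yaw.
- empty_bay (a point): Centre of the floor of the caddy's empty bay, 68 mm from the caddy's middle along its +x, 4 mm above its underside. The bay is open on top, 70 mm square inside; its walls' tops are 40 mm above this point. Same axes as the handle.
- full_bay (a point): Centre of the floor of the other bay (same size, 68 mm along the caddy's -x), where the second crock stands.
- bottle_center (a point): A tall closed brown glass bottle, 60 mm in diameter and 170 mm tall, standing on the counter; to be left alone. The point is half-way up.
- ramekin_center (a point): A small white open ramekin, 72 mm across and 40 mm tall; to be left alone. The point is half-way up.
- plates: A fixed stack of white plates, 210 mm across and 76 mm tall; the origin is the centre of its underside. To be left alone.
- napkins: A fixed steel napkin holder, 100 mm (x) by 130 mm (y) and 130 mm tall; the origin is the centre of its underside. To be left alone.
Things that resemble listed ones, but are neither listed nor needed, are in the scene too. Leave any yellow look-alike of the part that bears caddy_handle alone.

How it is judged:
By the outcome, as a careful person would: the job done as asked, in the order asked, and still so for the second after the job is handed in, while the arm keeps its last pose, push and grip.
It also fails if it takes over 61 s, if anything falls off the work surface, if the arm or the gripper's body presses on something with over 40 N, if the wrist force passes 120 N, or if a joint passes its speed limit or range.

## Robot

A 6-joint arm with a two-finger parallel gripper is mounted at the origin on the work surface. World frame = base frame: x ahead of the robot, y to its left, z up, the work surface at z = 0. Lengths are in m, angles in rad, forces in N, time in s.
With the tool pointing down it reaches from about 0.25 to 0.775 m from the base axis. Payload 4 kg.
Tool frame: the origin (TCP) lies midway between the tips of the shut fingers; the grasp point (between the pads) lies 19 mm behind it; z points along the fingers, y is the line along which they close (so a half turn about z gives the same grasp; the last joint's range is limited). The gripper opens to 94 mm and grips with 3 to 60 N. Pads are 16 mm wide; open, the fingers measure 119 mm over their backs; the gripper's body (75 mm by 177 mm) begins 78 mm behind the grasp point.
Start: joints at [1.155, 0.087, 1.371, -0, 1.684, -0.103], TCP at [0.169, 0.523, 0.206] pointing down, gripper open.
Joint ranges: [-3.1, 3.1], [-0.76, 2.03], [0.27, 2.55], [-1.08, 4.22], [0.17, 2.65], [-2.57, 2.57]. Speed limits (rad/s): [2.79, 2.79, 3.14, 3.14, 3.14, 3.14].

## Interface

Orientations are given as [roll, pitch, yaw] about the fixed x, y, z axes, in that order (R = Rz(yaw) Ry(pitch) Rx(roll)).
In Python, from bench import get_obs, snapshot, close_job gives the robot as it stands. The module is installed in compiled form; this text tells all that it offers.
- The arm moves only by the tool drive_tool, never from a script. Its argument "commands" is a list of rows, each a list of 6 numbers: the shift along the tool's x, y, z in units of 0.04 m (1.0 is 0.04 m), then the turn, a rotation vector about the tool's x, y, z in units of 0.1 rad (1.0 is 0.1 rad). In form: [[dx, dy, dz, wx, wy, wz], ...]. A call has 1 to 20 rows; each row shifts and turns the commanded pose from where the row before left it, along the tool's axes as they then stand; what a row does not reach is not made up. A row lasts 1/8 s, in which the tool goes at most 62.5 mm and 10.7 degrees, less where a joint would pass 70% of its speed; a pose out of reach is approached as far as the arm can. A call with a number of a shift or a turn outside -1 to 1 is refused whole. A call with a gripper value outside its range is refused whole. "gripper" is the closure, from 0 (fully open) to 1 (shut), set as the call begins (left out, the last holds). The fingers move at their own pace and stop on an object; the grip force is fixed at half the most. Time passes only in rows, so rows that do not move let the fingers close. It gives the time, the measured TCP pose, the force, the opening and the grip force at its end, in the units of the state.
- get_obs(): the state, without advancing time (a new reading comes with each control period).
- snapshot(name): name is "side" or "top"; returns a dict with "image" (480x640x3 uint8, blue, green, red), "range_z" (480x640 float32, m along the optical axis (not along the pixel's ray), 0 where there is no reading), "fx", "fy", "cx", "cy" (pixels), "rvec" (rotation vector, rad) and "tvec" (3), from world to camera coordinates, as OpenCV has them. Camera axes: x right, y down, z forward; pixel columns grow to the right and rows downward; lengths in m; the calibration is good to about 2 mm. A picture is of the moment at which its call begins.
- close_job(): hands the job in; it is judged then, once.
The state is a dict: "time": time; "joint_positions": joint angles; "qvel": joint speeds; "joint_torque": joint torques, N m; "tool_pos": TCP position; "ee_rot": TCP orientation; "wrist_force": force on the tool from outside, world axes, zero at the start; "wrist_torque": the same for the moment, N m; "width": finger opening in m; "finger_force": force on a finger pad.
Only numpy, scipy, OpenCV 4.12 (cv2) and the standard library are available. Lean on these libraries where they do the work, as an engineer would, in place of code of your own. Each camera call takes 0.05 s, during which the arm holds its last target. There are 200 camera calls.

## Working session

There is one attempt and no reset: what is moved stays moved. The work goes in short steps, Python scripts to look and compute and a tool call to move; the robot and the scene stay as the last step left them, time stands still between calls to the robot, and variables do not carry over. Pictures are saved under pics/ and viewed, at most 10 in all, crops included, and the job is handed in when it is done.

Besides the shell and the picture viewer there is one more tool, called by a JSON object that holds its "op" and its "data". drive_tool: Moves the arm, as the interface text tells. Its arguments: {"type":"object","properties":{"commands":{"type":"array"},"gripper":{"type":"number"}},"required":["commands"]}

```bash
mkdir -p pics
cat > h.py <<'E'
import numpy as np, cv2, pickle
from bench import get_obs, snapshot, close_job
def take(n,f):
    s=snapshot(n); cv2.imwrite(f'pics/{f}.png',s['image']); pickle.dump(s,open(f'{f}.pkl','wb')); return s
def load(f): return pickle.load(open(f'{f}.pkl','rb'))
def cloud(s):
    R=cv2.Rodrigues(np.array(s['rvec'],float))[0]; t=np.array(s['tvec'],float).ravel()
    v,u=np.mgrid[:480,:640]; z=s['range_z'].astype(float)
    P=np.stack([(u-s['cx'])/s['fx']*z,(v-s['cy'])/s['fy']*z,z],-1)
    W=(P-t)@R; W[z==0]=np.nan; return W
E
python3 - <<'E'
from h import *
take('top','top0');take('side','side0'); print(get_obs())
E
```

```text
{'time': 0.1, 'joint_positions': array([ 1.15489360e+00,  8.79373076e-02,  1.37206705e+00, -4.60952951e-05,
        1.68359575e+00, -1.03102728e-01]), 'qvel': array([ 0.00121018, -0.00172754, -0.00296424,  0.00112922,  0.00127355,
       -0.00106204]), 'joint_torque': array([ 1.98138259e-03, -3.41255128e+01, -3.03300798e+01,  7.21106795e-02,
        3.04988748e-02, -1.11376605e-04]), 'tool_pos': array([0.16907427, 0.52286304, 0.20440879]), 'ee_rot': array([-3.13959115e+00, -1.61037119e-04,  2.82878736e+00]), 'wrist_force': array([-0.11339337, -0.19874378,  0.52961732]), 'wrist_torque': array([-0.01021716, -0.05342565,  0.00176642]), 'finger_force': 0.0, 'width': 0.0938707087501004}
```

View pics/top0.png

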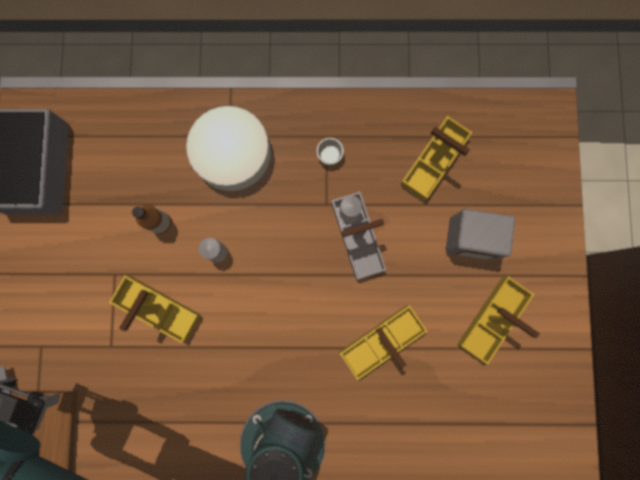

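View pics/side0.png

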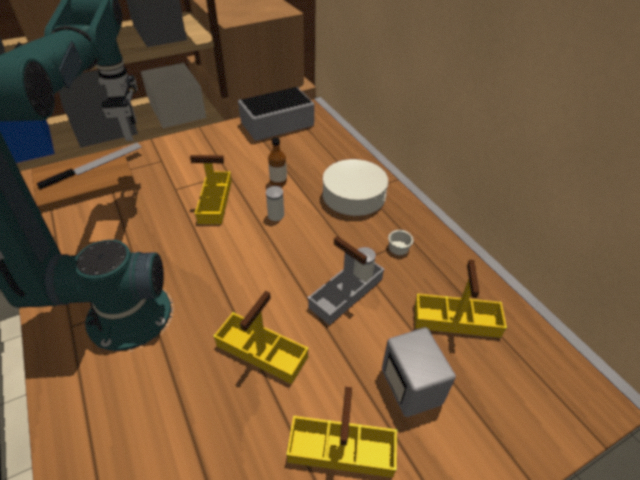

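Top view candidates:
- **Caddy:** the steel one with its handle at (362,228). The yellow look-alikes at (155,310), (384,342), (497,320) and (438,158) stay untouched.
- **Crock:** the loose one at (210,248). The other similar items are the mate at (350,207), the bottle at (150,218) and the ramekin at (330,152).

The empty bay is at about (368,263). Next I'll measure these and check the choice in one crop.

Run:
```python
from h import *
s=load('top0'); W=cloud(s)
cv2.imwrite('pics/crop1.png',cv2.resize(s['image'][180:300,190:400],None,fx=3.8,fy=3.8,interpolation=cv2.INTER_CUBIC))
R=cv2.Rodrigues(np.array(s['rvec'],float))[0]; print('cam',-R.T@np.ravel(s['tvec']), s['fx'])
def box(x0,x1,y0,y1,zl,zh,l,W=W):
    P=W[y0:y1,x0:x1].reshape(-1,3); P=P[np.isfinite(P[:,2])&(P[:,2]>zl)&(P[:,2]<zh)]
    r=cv2.minAreaRect(P[:,:2].astype(np.float32)); print(l,len(P),P.mean(0).round(4),'rect',np.round(r[0],4),np.round(r[1],4),r[2])
box(195,235,230,270,.092,.11,'crock lid')
box(335,365,190,225,.09,.11,'mate lid')
box(325,400,210,245,.160,.20,'handle')
box(320,400,185,290,.034,.06,'walls')
box(320,400,185,290,.02,.2,'all')
box(130,175,200,240,.02,.2,'bottle'); box(180,275,100,195,.06,.09,'plates'); box(445,520,205,262,.11,.15,'napk');box(315,346,137,168,.02,.06,'ram')
s=load('side0'); W2=cloud(s)
box(262,290,180,222,.092,.11,'S crock',W2); box(352,380,240,275,.085,.11,'S mate',W2); box(325,375,230,268,.158,.20,'S handle',W2); box(300,390,225,325,.034,.06,'S walls',W2)
```

```text
cam [ 0.37087568 -0.0981684   1.2921087 ] 487.3187847452593
crock lid 345 [0.4897 0.1782 0.0969] rect [0.4898 0.1782] [0.0512 0.0506] 45.952274322509766
mate lid 358 [ 0.595  -0.1717  0.1009] rect [ 0.5954 -0.1721] [0.0506 0.052 ] 47.72116470336914
handle 289 [ 0.5305 -0.1933  0.1784] rect [ 0.5314 -0.1938] [0.0143 0.0994] 17.778100967407227
walls 520 [ 0.5332 -0.1927  0.043 ] rect [ 0.5318 -0.1939] [0.2146 0.0784] 17.92201805114746
all 1411 [ 0.551  -0.1864  0.087 ] rect [ 0.5316 -0.1937] [0.2144 0.0994] 18.304269790649414
bottle 757 [0.5616 0.3204 0.1066] rect [0.5658 0.3294] [0.0561 0.0602] 65.04888916015625
plates 5072 [0.7585 0.1462 0.0694] rect [0.7583 0.1461] [0.2113 0.2071] 43.54091262817383
napk 2285 [ 0.5267 -0.4924  0.129 ] rect [ 0.5278 -0.4952] [0.1306 0.1024] 80.43392181396484
ram 235 [ 0.7637 -0.1205  0.0343] rect [ 0.7564 -0.1199] [0.0699 0.07  ] 26.628076553344727
S crock 163 [0.4895 0.1755 0.0971] rect [0.4908 0.1781] [0.0539 0.0499] 46.4638557434082
S mate 181 [ 0.5994 -0.1794  0.0989] rect [ 0.5841 -0.1893] [0.0945 0.0473] 46.22072219848633
S handle 374 [ 0.5296 -0.1991  0.1736] rect [ 0.5312 -0.1954] [0.0168 0.1007] 18.018518447875977
S walls 790 [ 0.529  -0.2031  0.0427] rect [ 0.5898 -0.1766] [0.3392 0.0807] 17.554344177246094
```

View pics/crop1.png

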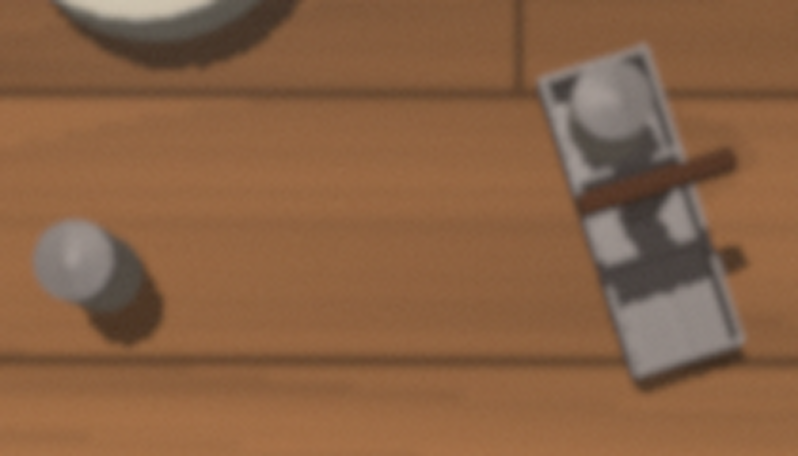

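The crop shows the choice is clear. The loose crock stands at left, and the steel caddy has the mate in its upper bay and its lower bay empty.

- **Poses:** crock at (0.490, 0.178), caddy centre at (0.5316, -0.194) with its long axis at 18°, and empty bay at about (0.467, -0.215).
- **Yaw plan:** pick at yaw ≈1.885, place at yaw 0.314 so the fingers close along the bar, then pinch the handle at yaw 1.885.

{"op": "drive_tool", "data": {"commands": [[0, 0, -0.5, 0, 0, 0], [-0.73, -0.41, 0, 0, 0, 0], [-0.73, -0.41, 0, 0, 0, 0], [-0.73, -0.41, 0, 0, 0, 0], [-0.73, -0.41, 0, 0, 0, 0], [-0.73, -0.41, 0, 0, 0, 0], [-0.73, -0.41, 0, 0, 0, 0], [-0.73, -0.41, 0, 0, 0, 0], [-0.73, -0.41, 0, 0, 0, 0], [-0.73, -0.41, 0, 0, 0, 0], [-0.73, -0.41, 0, 0, 0, 0], [-0.73, -0.41, 0, 0, 0, 0], [-0.73, -0.41, 0, 0, 0, 0], [-0.73, -0.41, 0, 0, 0, 0], [-0.73, -0.41, 0, 0, 0, 0]], "gripper": 0}}

```text
time: 1.98
tool_pos: [0.488, 0.1781, 0.2249]
ee_rot: [-3.141, -0.001, 2.829]
wrist_force: [0.6, -0.3, -0.1]
width: 0.0939
finger_force: 0.0
```

{"op": "drive_tool", "data": {"commands": [[0, 0, 0, 0, 0, 0.95], [0, 0, 0, 0, 0, 0.95], [0, 0, 0, 0, 0, 0.95], [0, 0, 0, 0, 0, 0.95], [0, 0, 0, 0, 0, 0.95], [0, 0, 0, 0, 0, 0.95], [0, 0, 0, 0, 0, 0.95], [0, 0, 0, 0, 0, 0.95], [0, 0, 0, 0, 0, 0.95], [0, 0, 0, 0, 0, 0.9], [0, 0, 0, 0, 0, 0], [0, 0, 0, 0, 0, 0]]}}

```text
time: 3.48
tool_pos: [0.4874, 0.179, 0.2252]
ee_rot: [-3.141, -0.0, 1.885]
wrist_force: [0.4, -0.5, -0.5]
width: 0.0941
finger_force: 0.0
```

{"op": "drive_tool", "data": {"commands": [[-0.04, 0.05, 0.5, 0, 0, 0], [0, 0, 0.6, 0, 0, 0], [0, 0, 0.6, 0, 0, 0], [0, 0, 0.6, 0, 0, 0], [0, 0, 0.6, 0, 0, 0], [0, 0, 0.5, 0, 0, 0], [0, 0, 0.5, 0, 0, 0], [0, 0, 0.33, 0, 0, 0], [0, 0, 0, 0, 0, 0], [0, 0, 0, 0, 0, 0]]}}

```text
time: 4.72
tool_pos: [0.4906, 0.1783, 0.0571]
ee_rot: [3.14, 0.0, 1.884]
wrist_force: [0.3, -0.9, -0.0]
width: 0.094
finger_force: 0.0
```

{"op": "drive_tool", "data": {"commands": [[0, 0, 0, 0, 0, 0], [0, 0, 0, 0, 0, 0], [0, 0, 0, 0, 0, 0], [0, 0, 0, 0, 0, 0], [0, 0, 0, 0, 0, 0], [0, 0, 0, 0, 0, 0], [0, 0, 0, 0, 0, 0], [0, 0, 0, 0, 0, 0]], "gripper": 1}}

```text
time: 5.72
tool_pos: [0.4903, 0.1783, 0.0565]
ee_rot: [3.141, -0.0, 1.884]
wrist_force: [1.4, 1.1, 1.2]
width: 0.0537
finger_force: 29.9
```

{"op": "drive_tool", "data": {"commands": [[0, 0, -0.3, 0, 0, 0], [0, 0, -0.5, 0, 0, 0], [0, 0, -0.6, 0, 0, 0], [0, 0, -0.6, 0, 0, 0], [0, 0, -0.6, 0, 0, 0], [0, 0, -0.6, 0, 0, 0], [0, 0, -0.5, 0, 0, 0], [0, 0, -0.3, 0, 0, 0], [0, 0, 0, 0, 0, 0], [0, 0, 0, 0, 0, 0]]}}

```text
time: 6.98
tool_pos: [0.4894, 0.178, 0.2152]
ee_rot: [-3.139, -0.0, 1.884]
wrist_force: [0.7, 0.0, -2.0]
width: 0.0531
finger_force: 29.9
```

{"op": "drive_tool", "data": {"commands": [[-0.3, -0.12, 0, 0, 0, 0], [-0.5, -0.2, 0, 0, 0, 0], [-0.6, -0.24, 0, 0, 0, 0], [-0.6, -0.24, 0, 0, 0, 0], [-0.6, -0.24, 0, 0, 0, 0], [-0.6, -0.24, 0, 0, 0, 0], [-0.6, -0.24, 0, 0, 0, 0], [-0.6, -0.24, 0, 0, 0, 0], [-0.6, -0.24, 0, 0, 0, 0], [-0.6, -0.24, 0, 0, 0, 0], [-0.6, -0.24, 0, 0, 0, 0], [-0.6, -0.24, 0, 0, 0, 0], [-0.6, -0.24, 0, 0, 0, 0], [-0.6, -0.24, 0, 0, 0, 0], [-0.6, -0.22, 0, 0, 0, 0], [-0.4, -0.1, 0, 0, 0, 0], [-0.16, -0.07, 0, 0, 0, 0], [0, 0, 0, 0, 0, 0]]}}

```text
time: 9.22
tool_pos: [0.466, -0.2146, 0.216]
ee_rot: [-3.141, -0.001, 1.883]
wrist_force: [-0.3, -0.1, -0.9]
width: 0.0531
finger_force: 29.9
```

{"op": "drive_tool", "data": {"commands": [[0, 0, 0, 0, 0, 0.5], [0, 0, 0, 0, 0, 0.9], [0, 0, 0, 0, 0, 1], [0, 0, 0, 0, 0, 1], [0, 0, 0, 0, 0, 1], [0, 0, 0, 0, 0, 1], [0, 0, 0, 0, 0, 1], [0, 0, 0, 0, 0, 1], [0, 0, 0, 0, 0, 1], [0, 0, 0, 0, 0, 1], [0, 0, 0, 0, 0, 1], [0, 0, 0, 0, 0, 1], [0, 0, 0, 0, 0, 1], [0, 0, 0, 0, 0, 1], [0, 0, 0, 0, 0, 1], [0, 0, 0, 0, 0, 0.9], [0, 0, 0, 0, 0, 0.4], [0, 0, 0, 0, 0, 0], [0, 0, 0, 0, 0, 0]]}}

```text
time: 11.6
tool_pos: [0.4662, -0.2141, 0.2163]
ee_rot: [-3.141, -0.0, 0.315]
wrist_force: [0.1, -0.4, -2.0]
width: 0.0533
finger_force: 29.9
```

Run:
```python
from h import *
s=take('side','side1'); o=get_obs(); print(o['tool_pos'],o['ee_rot'],o['width'])
cv2.imwrite('pics/crop2.png',cv2.resize(s['image'][120:350,240:460],None,fx=2.5,fy=2.5))
```

```text
[ 0.46621482 -0.21427061  0.21629917] [-3.14147657e+00 -1.28470838e-04  3.14849786e-01] 0.05315681626967856
```

View pics/crop2.png

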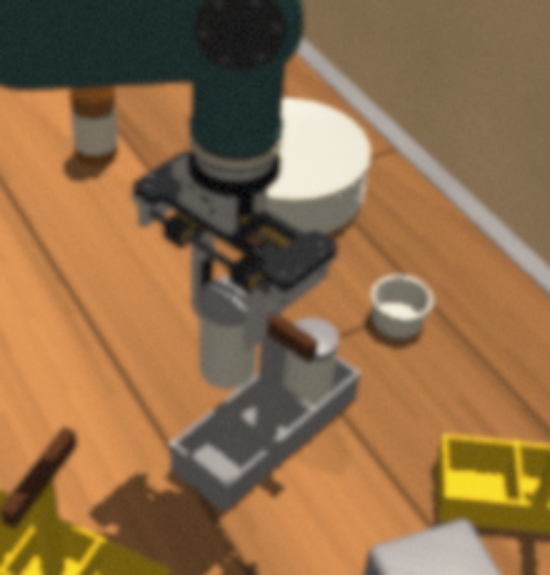

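The crock hangs upright over the empty bay, clear of the handle. Now I'll lower it.

{"op": "drive_tool", "data": {"commands": [[0, 0, 0.3, 0, 0, 0], [0, 0, 0.5, 0, 0, 0], [0, 0, 0.5, 0, 0, 0], [0, 0, 0.5, 0, 0, 0], [0, 0, 0.5, 0, 0, 0], [0, 0, 0.5, 0, 0, 0], [0, 0, 0.4, 0, 0, 0], [0, 0, 0.3, 0, 0, 0], [0, 0, 0.2, 0, 0, 0], [0, 0, 0.1, 0, 0, 0], [0, 0, 0, 0, 0, 0], [0, 0, 0, 0, 0, 0]]}}

```text
time: 13.15
tool_pos: [0.4666, -0.2149, 0.0649]
ee_rot: [3.141, -0.001, 0.314]
wrist_force: [0.2, -0.2, -1.9]
width: 0.0529
finger_force: 29.9
```

{"op": "drive_tool", "data": {"commands": [[0, 0, 0.03, 0, 0, 0], [0, 0, 0.02, 0, 0, 0], [0, 0, 0.02, 0, 0, 0], [0, 0, 0, 0, 0, 0], [0, 0, 0, 0, 0, 0]]}}

```text
time: 13.78
tool_pos: [0.4662, -0.2146, 0.0614]
ee_rot: [-3.142, -0.0, 0.314]
wrist_force: [-0.3, 0.5, -1.3]
width: 0.0527
finger_force: 29.9
```

{"op": "drive_tool", "data": {"commands": [[0, 0, 0.02, 0, 0, 0], [0, 0, 0.02, 0, 0, 0], [0, 0, 0, 0, 0, 0], [0, 0, 0, 0, 0, 0]]}}

```text
time: 14.28
tool_pos: [0.4664, -0.2147, 0.0604]
ee_rot: [3.141, -0.001, 0.314]
wrist_force: [-0.6, 0.9, 3.1]
width: 0.0532
finger_force: 29.9
```

Contact with the bay floor: the vertical force went from -2 to +3 N. I'll release and rise.

{"op": "drive_tool", "data": {"commands": [[0, 0, 0, 0, 0, 0], [0, 0, 0, 0, 0, 0], [0, 0, 0, 0, 0, 0], [0, 0, 0, 0, 0, 0], [0, 0, 0, 0, 0, 0], [0, 0, 0, 0, 0, 0]], "gripper": 0}}

```text
time: 15.02
tool_pos: [0.4662, -0.2146, 0.0598]
ee_rot: [-3.141, -0.0, 0.314]
wrist_force: [0.1, 0.8, -0.5]
width: 0.0941
finger_force: 0.0
```

{"op": "drive_tool", "data": {"commands": [[0, 0, -0.2, 0, 0, 0], [0, 0, -0.4, 0, 0, 0], [0, 0, -0.6, 0, 0, 0], [0, 0, -0.6, 0, 0, 0], [0, 0, -0.6, 0, 0, 0], [0, 0, -0.6, 0, 0, 0], [0, 0, -0.6, 0, 0, 0], [0, 0, -0.6, 0, 0, 0], [0, 0, -0.3, 0, 0, 0], [0, 0, 0, 0, 0, 0]]}}

```text
time: 16.27
tool_pos: [0.4666, -0.2149, 0.2414]
ee_rot: [3.139, -0.002, 0.314]
wrist_force: [1.1, 0.7, 0.1]
width: 0.0938
finger_force: 0.0
```

{"op": "drive_tool", "data": {"commands": [[0, 0, 0, 0, 0, -0.5], [0, 0, 0, 0, 0, -0.9], [0, 0, 0, 0, 0, -1], [0, 0, 0, 0, 0, -1], [0, 0, 0, 0, 0, -1], [0, 0, 0, 0, 0, -1], [0, 0, 0, 0, 0, -1], [0, 0, 0, 0, 0, -1], [0, 0, 0, 0, 0, -1], [0, 0, 0, 0, 0, -1], [0, 0, 0, 0, 0, -1], [0, 0, 0, 0, 0, -1], [0, 0, 0, 0, 0, -1], [0, 0, 0, 0, 0, -1], [0, 0, 0, 0, 0, -1], [0, 0, 0, 0, 0, -0.9], [0, 0, 0, 0, 0, -0.4], [0, 0, 0, 0, 0, 0]]}}

```text
time: 18.52
tool_pos: [0.4657, -0.2144, 0.2386]
ee_rot: [-3.14, -0.002, 1.883]
wrist_force: [0.3, 0.3, -0.6]
width: 0.094
finger_force: 0.0
```

Run:
```python
from h import *
s=take('side','side2'); W2=cloud(s); o=get_obs(); print(o['tool_pos'],o['ee_rot'],o['width'])
t=take('top','top2'); Wt=cloud(t)
a=cv2.resize(s['image'][160:350,250:450],(400,380)); b=cv2.resize(t['image'][180:300,290:416],(400,380)); cv2.imwrite('pics/crop3.png',np.hstack([a,b]))
for l,W in (('top',Wt),('side',W2)):
  for n,zl,zh,c,r in (('handle',.158,.184,(.5316,-.194),.056),('walls',.034,.052,(.5316,-.194),.13),('crock',.094,.108,(.467,-.215),.04),('mate',.094,.108,(.596,-.172),.04)):
    P=W.reshape(-1,3);P=P[np.isfinite(P[:,2])&(P[:,2]>zl)&(P[:,2]<zh)&(np.hypot(P[:,0]-c[0],P[:,1]-c[1])<r)]
    if len(P)>5:
      q=cv2.minAreaRect(P[:,:2].astype(np.float32)); print(l,n,len(P),np.round(q[0],4),np.round(q[1],4),round(q[2],1),P[:,2].mean().round(4))
```

```text
[ 0.46578223 -0.21442808  0.23880844] [-3.14038822e+00 -1.49294820e-03  1.88310446e+00] 0.09396345278567726
top handle 96 [ 0.5213 -0.1626] [0.0144 0.0337] 16.2 0.1772
top walls 280 [ 0.5318 -0.1938] [0.2146 0.0783] 17.6 0.0427
top crock 179 [ 0.4627 -0.2039] [0.0512 0.0259] 18.3 0.101
top mate 277 [ 0.5988 -0.1691] [0.0427 0.0521] 50.1 0.1016
side handle 373 [ 0.5311 -0.195 ] [0.0173 0.1011] 17.2 0.1738
side walls 692 [ 0.5313 -0.1951] [0.2173 0.0808] 18.0 0.0419
side crock 310 [ 0.467  -0.2163] [0.0534 0.0525] 71.6 0.1012
side mate 142 [ 0.6052 -0.1726] [0.0538 0.0336] 86.0 0.1012
```

View pics/crop3.png

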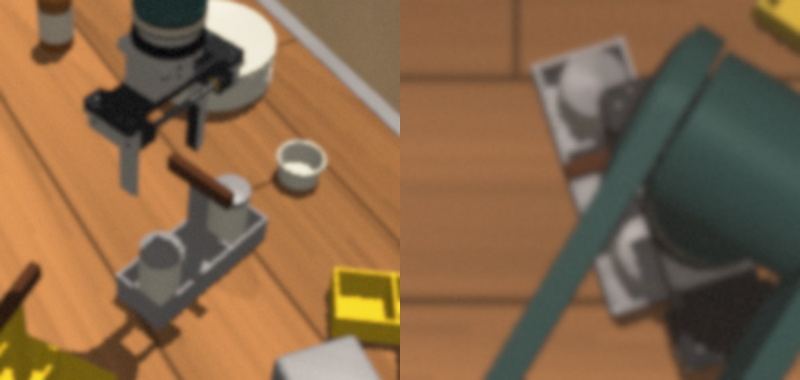

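The left half (side view) shows both crocks standing upright in the caddy, which hasn't moved. Next is the handle at (0.5315, -0.194).

{"op": "drive_tool", "data": {"commands": [[-0.02, 0.3, 0, 0, 0, 0], [0, 0.5, 0, 0, 0, 0], [0, 0.5, 0, 0, 0, 0], [0, 0.3, 0, 0, 0, 0], [0, 0.12, 0, 0, 0, 0.02], [0, 0, 0.3, 0, 0, 0], [0, 0, 0.5, 0, 0, 0], [0, 0, 0.5, 0, 0, 0], [0, 0, 0.4, 0, 0, 0], [0, 0, 0.3, 0, 0, 0], [0, 0, 0.24, 0, 0, 0], [0, 0, 0, 0, 0, 0], [0, 0, 0, 0, 0, 0]]}}

```text
time: 20.25
tool_pos: [0.5322, -0.1944, 0.1509]
ee_rot: [3.141, 0.001, 1.882]
wrist_force: [0.1, -0.6, 0.4]
width: 0.0942
finger_force: 0.0
```

{"op": "drive_tool", "data": {"commands": [[0, -0.02, 0.05, 0, 0, 0], [0, 0, 0, 0, 0, 0], [0, 0, 0, 0, 0, 0], [0, 0, 0, 0, 0, 0], [0, 0, 0, 0, 0, 0], [0, 0, 0, 0, 0, 0], [0, 0, 0, 0, 0, 0], [0, 0, 0, 0, 0, 0], [0, 0, 0, 0, 0, 0], [0, 0, 0, 0, 0, 0], [0, 0, 0, 0, 0, 0], [0, 0, 0, 0, 0, 0]], "gripper": 1}}

```text
time: 21.75
tool_pos: [0.5313, -0.1944, 0.1483]
ee_rot: [3.141, -0.0, 1.882]
wrist_force: [3.8, 1.7, -1.5]
width: 0.0137
finger_force: 30.0
```

Gripped at a width of 13.7 mm, which matches the bar. I'll lift 2 cm gently first, then check.

{"op": "drive_tool", "data": {"commands": [[0, 0, -0.05, 0, 0, 0], [0, 0, -0.1, 0, 0, 0], [0, 0, -0.15, 0, 0, 0], [0, 0, -0.15, 0, 0, 0], [0, 0, -0.05, 0, 0, 0], [0, 0, 0, 0, 0, 0], [0, 0, 0, 0, 0, 0]]}}

```text
time: 22.62
tool_pos: [0.5309, -0.1944, 0.168]
ee_rot: [-3.141, -0.0, 1.882]
wrist_force: [-0.7, 0.7, -8.0]
width: 0.0136
finger_force: 30.0
```

```bash
cat > chk.py <<'E'
from h import *
import sys
s=take('side',sys.argv[1]); W=cloud(s).reshape(-1,3); o=get_obs(); print(o['tool_pos'],o['wrist_force'],o['wrist_torque'],o['width'],o['finger_force'])
L=float(sys.argv[2])
for n,c in (('crock',(.467,-.215)),('mate',(.596,-.172))):
    P=W[np.isfinite(W[:,2])&(np.hypot(W[:,0]-c[0],W[:,1]-c[1])<.018)&(W[:,2]>.09+L)&(W[:,2]<.115+L)]
    print(n,len(P),np.median(P,0) if len(P) else '')
# wall tops along the length, nearest camera-visible
a=np.array([.951,.309]);d=W[:,:2]-[.5316,-.194]; u=d@a; v=d@[-.309,.951]
for lo,hi in ((-.109,-.102),(.102,.109)):
    P=W[(u>lo)&(u<hi)&(abs(v)<.042)&(W[:,2]>L*.5)&(W[:,2]<L+.06)]; print('end wall',len(P),np.percentile(P[:,2],95) if len(P) else '')
cv2.imwrite(f'pics/c_{sys.argv[1]}.png',cv2.resize(s['image'][120:350,240:460],None,fx=2.4,fy=2.4))
E
python3 chk.py side3 .02
```

```text
[ 0.53092011 -0.1943493   0.16791119] [-0.6855379  -0.49412237 -8.01475579] [-0.109776    0.09714838  0.00987541] 0.013743457207276866 29.998270869255066
crock 122 [ 0.46586626 -0.21560661  0.12292671]
mate 68 [ 0.60029877 -0.17165315  0.1230689 ]
end wall 222 0.06503952083690184
end wall 31 0.0640572240852503
```

The caddy is level and fully carried, with about 8 N on the wrist. I'll go on to 10 cm.

{"op": "drive_tool", "data": {"commands": [[0, 0, -0.05, 0, 0, 0], [0, 0, -0.15, 0, 0, 0], [0, 0, -0.2, 0, 0, 0], [0, 0, -0.25, 0, 0, 0], [0, 0, -0.25, 0, 0, 0], [0, 0, -0.25, 0, 0, 0], [0, 0, -0.25, 0, 0, 0], [0, 0, -0.25, 0, 0, 0], [0, 0, -0.2, 0, 0, 0], [0, 0, -0.1, 0, 0, 0], [0, 0, -0.07, 0, 0, 0], [0, 0, 0, 0, 0, 0], [0, 0, 0, 0, 0, 0], [0, 0, 0, 0, 0, 0], [0, 0, 0, 0, 0, 0], [0, 0, 0, 0, 0, 0], [0, 0, 0, 0, 0, 0]]}}

```text
time: 24.8
tool_pos: [0.5311, -0.1945, 0.2491]
ee_rot: [3.142, -0.0, 1.882]
wrist_force: [0.8, -0.6, -7.2]
width: 0.014
finger_force: 30.0
```

```bash
python3 chk.py side4 .10
```

```text
[ 0.53108975 -0.19447522  0.2490539 ] [-0.12582647  0.16879297 -8.13099017] [-0.0432279   0.13083279 -0.05019917] 0.013885963766982092 29.99826192855835
crock 137 [ 0.46632719 -0.2160982   0.2038384 ]
mate 47 [ 0.60266136 -0.17591859  0.2039499 ]
end wall 281 0.1456702800698028
end wall 41 0.14442679101050812
```

View pics/c_side4.png

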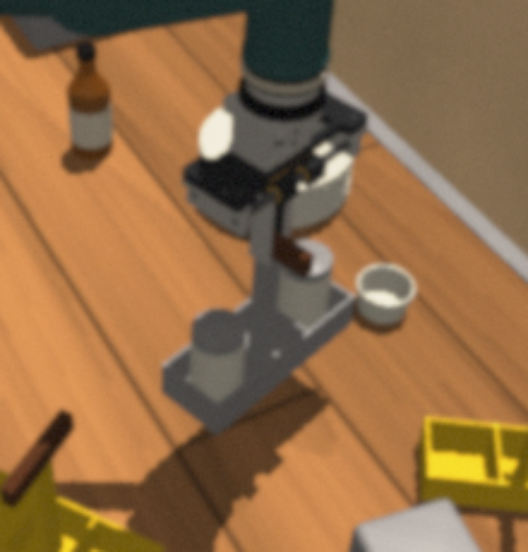

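The caddy hangs level about 10 cm up. Both crocks are in it, at crop pixels (218,355) and (305,285), and nothing else was disturbed. Handing in.

```bash
python3 -c "
from bench import close_job
print(close_job())"
```

```text
the job is handed in; nothing more can be done
None
```

The loose crock was set upright in the empty bay and released there. The caddy was then lifted by its handle and handed in held level and still about 10 cm above the counter with both crocks in it, at about 25 s of the 61 s allowed.

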